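Draw the bottom seed tray from the feeder and pack it in the corner

TASK

On the sowing bench, first push the loose seed tray home into the corner of the wooden fence, its short end flush against the short batten and its long side flush against the long batten. Then, with a fingertip in the cells that jut out, slide the bottom tray out of the aluminium feeder so that the two trays above drop down by themselves inside it, and pack that tray against the free short end of the first, also flush along the long batten. Slide both trays along the bench without lifting them, do not touch the two trays staying in the feeder, and leave the other things on the bench where they are.

Things in the scene. Friction and masses are not known exactly. Their poses are not given: they have to be found in the camera images.
- fence: L of two wood battens fixed to the bench, 20 mm wide and high. Origin: inner corner, bench height. Long batten's inner face at fence x = 0, from y = 0 to 370 mm; short batten's inner face at y = 0, from x = 0 to -190. Trays go on the -x, +y side. Home in the corner a tray's origin is at x -60, y 90; the next one's at x -60, y 270; tray axes along the fence's.
- feeder: Aluminium gravity feeder fixed to the bench, open top, 54 mm high, 182 wide over flanges; three trays stacked flat on the bench. Origin: bench height, mid-width, front face of the mouth; +y points in, -y out. Mouth 126 wide, 25 high under a 4 mm gate plate: only the bottom tray passes. Inside 126 wide, y = 4 to 190 mm.
- loose_tray: Black plastic seed tray, 180 (own y) x 120 (x) x 20 mm, open top, 3 x 2 cells 56 mm square, 17 deep, walls 3 mm; cell centres x = -29, +29, y = -59, 0, +59 mm; 0.18 kg. Origin: centre of underside. Lies askew inside the fence's arms; its -y end is nearer the short batten, its +x side nearer the long one.
- bottom_tray: Black plastic seed tray, 180 (own y) x 120 (x) x 20 mm, open top, 3 x 2 cells 56 mm square, 17 deep, walls 3 mm; cell centres x = -29, +29, y = -59, 0, +59 mm; 0.18 kg. Origin: centre of underside. Lowest in the feeder, axes along the feeder's; its -y end juts 68 to 76 mm from the mouth, the two cells at y = -59 open from above. Free once its +y end passes the gate.
- middle_tray: Black plastic seed tray, 180 (own y) x 120 (x) x 20 mm, open top, 3 x 2 cells 56 mm square, 17 deep, walls 3 mm; cell centres x = -29, +29, y = -59, 0, +59 mm; 0.18 kg. Origin: centre of underside. Second in the feeder, on the bottom one (origin 20 mm up); must end flat on the bench inside the feeder.
- top_tray: Black plastic seed tray, 180 (own y) x 120 (x) x 20 mm, open top, 3 x 2 cells 56 mm square, 17 deep, walls 3 mm; cell centres x = -29, +29, y = -59, 0, +59 mm; 0.18 kg. Origin: centre of underside. Third in the feeder (origin 40 mm up, stack top 60 mm); must end flat on the middle one.
- pot: Small terracotta pot, 72 mm across, 60 mm high, beyond the long batten; a bystander. Origin: on its underside, near the middle.
- seed_jar: Glass jar, 60 mm across, 70 mm high, beyond the long batten's far end; a bystander. Origin: on its underside, near the middle.
- calculator: Black pocket calculator, 140 x 75 x 14 mm, in front of the short batten, on the robot side; a bystander. Origin: on its underside, near the middle.
- dibber: Wooden T-handled dibber with a steel point, lying beside the short batten, about 205 mm long, 24 mm high; a bystander. Origin: on its underside, near the middle.
- label_tub: White tub of plant labels, 80 x 110 mm, labels to 95 mm high, near the robot on the left; a bystander. Origin: on its underside, near the middle.
Things that resemble listed ones, but are neither listed nor needed, are in the scene too. Leave any blue look-alike of the bottom_tray alone.

How it is judged (in metres and radians):
On the way, in this order (a step that is already met when the one before it is completed fails the run):
1. the loose tray is home in the corner, flush against both battens, while the bottom tray is still in the feeder (x of loose_tray in the frame of fence between -0.065 and -0.057 m and y of loose_tray in the frame of fence between 0.087 and 0.095 m and angle between the y axis of loose_tray and the y axis of fence, either way round below 0.045 rad and height (world z) of loose_tray between -0.004 and 0.004 m and angle between loose_tray's own z axis and vertical below 0.06 rad and y of bottom_tray in the frame of feeder above -0.06 m), for 0.2 s.
2. the bottom tray is drawn clear of the feeder and the other two have dropped inside it (height (world z) of middle_tray between -0.004 and 0.004 m and angle between each of middle_tray, top_tray's own z axis and vertical below 0.06 rad and height (world z) of top_tray between 0.016 and 0.024 m and y of middle_tray in the frame of feeder between 0.085 and 0.109 m and y of top_tray in the frame of feeder between 0.085 and 0.109 m and y of bottom_tray in the frame of feeder below -0.087 m), for 0.2 s.
3. the drawn tray is packed against the first and the long batten (x of loose_tray in the frame of fence between -0.065 and -0.057 m and y of loose_tray in the frame of fence between 0.087 and 0.095 m and angle between the y axis of each of loose_tray, bottom_tray and the y axis of fence, either way round below 0.045 rad and height (world z) of loose_tray between -0.004 and 0.004 m and angle between each of loose_tray, bottom_tray's own z axis and vertical below 0.06 rad and x of bottom_tray in the frame of fence between -0.065 and -0.057 m and y of bottom_tray in the frame of fence between 0.265 and 0.279 m and height (world z) of bottom_tray between -0.004 and 0.004 m and y of bottom_tray in the frame of loose_tray between 0.177 and 0.186 m), for 0.2 s.
At the end, for the whole second after the job is handed in: The loose tray lies flat in the corner within 5 mm of both battens; the drawn tray lies flat within 5 mm of the long batten and 6 mm of the first tray's end; both parallel to the fence within 0.045 rad. The other two lie flat inside the feeder, one on the other. All at rest (all of step 3 and height (world z) of middle_tray between -0.004 and 0.004 m and angle between each of middle_tray, top_tray's own z axis and vertical below 0.06 rad and height (world z) of top_tray between 0.016 and 0.024 m and y of middle_tray in the frame of feeder between 0.085 and 0.109 m and y of top_tray in the frame of feeder between 0.085 and 0.109 m and linear speed of each of loose_tray, bottom_tray, middle_tray, top_tray below 0.01 m/s); the robot touches nothing.
It fails at once if a tray being slid is lifted more than 12 mm off the bench (height (world z) of any of loose_tray, bottom_tray above 0.012 m).
It fails at once if the robot touches the two trays that stay in the feeder (more than 1 N) (contact force between any of the arm, the fingers and middle_tray above 1 N or contact force between any of the arm, the fingers and top_tray above 1 N).
It fails at once if another thing on the bench is moved more than 30 mm (distance of any of pot, seed_jar, calculator, dibber, label_tub from where it was at the start of the episode above 0.03 m).
It also fails if it takes over 64 s, if anything falls off the work surface, if the arm or the gripper's body presses on something with over 40 N, if the wrist force passes 120 N, or if a joint passes its speed limit or range.

ROBOT

A 7-joint arm with a two-finger parallel gripper is mounted at the origin on the work surface. World frame = base frame: x ahead of the robot, y to its left, z up, the work surface at z = 0. Lengths are in mm, angles in rad, forces in N, time in s.
With the tool pointing down it reaches from about 400 to 875 mm from the base axis. Payload 19.3 kg.
Tool frame: the origin (TCP) lies at the very end of the fingers, on their centre line; the grasp point (between the pads) lies 19 mm behind it (grip_point_offset is the z of the grasp point in the tool frame, in mm); z points along the fingers, y is the line along which they close (so a half turn about z gives the same grasp; the last joint's range is limited). The gripper opens to 85 mm and grips with 20 to 120 N. Pads are 22 mm wide; open, the fingers measure 114 mm over their backs; the gripper's body (76 mm by 85 mm) begins 54 mm behind the grasp point. The pads swing forward as they close: fully open they stand 13 mm farther back than shut.
Start: joints at [-1.322, 0.521, -0.036, 1.599, 0.021, 1.021, -0.113], TCP at [195.911, 593.493, 231.291] pointing down, gripper open.
Joint ranges: [-2.91, 2.91], [-0.3, 2.13], [-1.5, 1.42], [0.17, 2.43], [-1.26, 4.41], [0.16, 1.93], [-2.52, 2.52]. Speed limits (rad/s): [1.89, 1.89, 2.39, 2.39, 3.01, 3.01, 3.01].

INTERFACE

Orientations are given as a 3x3 rotation matrix whose columns are the frame's x, y, z axes.
In Python, from workcell import movep, movel, goto_joints, open_gripper, clamp, wait, inverse_kinematics, read_state, camera, PlanningError, finish_job, grip_point_offset gives the robot as it stands. Calls block until the motion is done:
- movep(position, orientation): joint-space move of the TCP to a pose.
- movel(position, frame=None, max_speed=150, guard=None): straight line of the TCP; frame=None keeps the orientation; max_speed is the mean speed in mm/s. With guard (N) it stops when the force on the tool has changed by that much, and returns True; else False.
- goto_joints(angles): joint-space move.
- open_gripper() and clamp(): open the fingers fully, or close them until they stop; the grip force is fixed at half the most.
- wait(seconds).
- inverse_kinematics(position, orientation): joint angles nearest the present ones, or None.
- read_state(): the state.
- camera(name): name is "scene" or "top" or "wrist"; returns a dict with "image" (400x640x3 uint8, blue, green, red), "range_z" (400x640 float32, mm along the optical axis (not along the pixel's ray), 0 where there is no reading), "fx", "fy", "cx", "cy" (pixels), "cam_to_world" (4x4, takes a point from camera to world coordinates). Camera axes: x right, y up, looking along -z (the intrinsics and any distortion apply to the point x, -y, -z); pixel columns grow to the right and rows downward; lengths in mm; the calibration is good to about 2 mm. The wrist camera is an equidistant fisheye: a pixel r from the principal point sees the ray r / f radians off the axis. A picture is of the moment at which its call begins.
A pose or a line that the arm cannot do raises PlanningError and nothing moves.
- finish_job(): hands the job in; it is judged then, once.
The state is a dict: "time": time; "qpos": joint angles; "qvel": joint speeds; "joint_efforts": joint torques, N m; "eef_pos": TCP position; "tool_rot": TCP orientation; "ft_force": force on the tool from outside, world axes, zero at the start; "torque": the same for the moment, N m; "finger_gap": finger opening in mm; "gripper_force": force on a finger pad.
Only numpy, scipy, OpenCV 4.12 (cv2) and the standard library are available. Lean on these libraries where they do the work, as an engineer would, in place of code of your own. Each camera call takes 0.05 s, during which the arm holds its last target. There are 200 camera calls.

## Working session

There is one attempt and no reset: what is moved stays moved. The work goes in short steps, each a Python script; the robot and the scene stay as the last script left them, time stands still between calls to the robot, and variables do not carry over. Pictures are saved under pics/ and viewed, at most 13 in all, crops included, and the job is handed in when it is done.

```bash
ls; mkdir -p pics; python3 - <<'E'
from workcell import *
import cv2,numpy as np
for n in("scene","top"):
    c=camera(n); cv2.imwrite(f"pics/{n}0.png",c["image"]); np.savez(f"{n}0.npz",**c)
    print(n,c["fx"],c["fy"],c["cx"],c["cy"],np.round(c["cam_to_world"],3).tolist())
print(read_state()["time"],grip_point_offset)
E
```

```text
pics
scene 367.6124803667201 367.6124803667201 319.6622543809574 199.01426245371957 [[0.028, -0.586, 0.81, 1515.945], [0.999, 0.003, -0.033, -1.584], [0.017, 0.81, 0.586, 793.236], [0.0, 0.0, 0.0, 1.0]]
top 413.45517383495815 413.45517383495815 320.5774891006383 202.3898893567857 [[-0.009, 0.984, -0.176, 215.3], [-1.0, -0.007, 0.013, 45.186], [0.012, 0.176, 0.984, 1578.842], [0.0, 0.0, 0.0, 1.0]]
0.1 -18.700000000000003
```

View pics/top0.png

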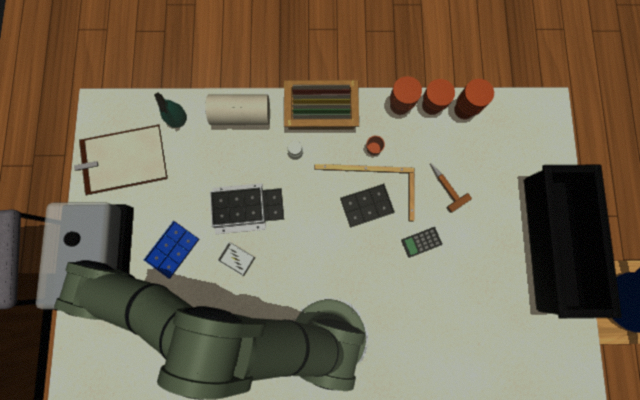

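View pics/scene0.png

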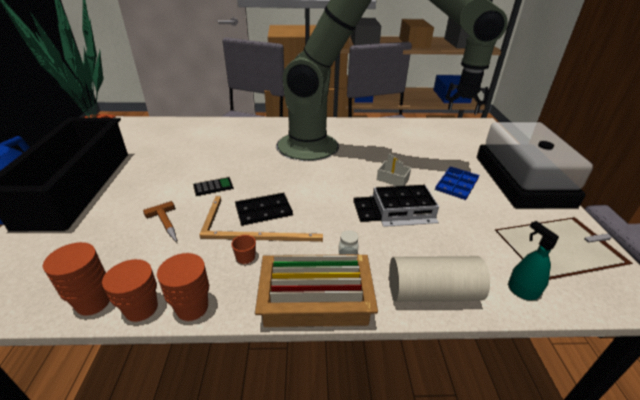

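The top view shows the fence with its corner near (412,170) and its long batten running to (315,166). The loose tray is at (367,204), the feeder is at (240,207), and the jutting tray is at (273,204). Next I get coarse poses from colour masks.

```bash
cat > h.py <<'E'
import cv2,numpy as np
def ray_plane(c,uv,z,fish=False):
    uv=np.atleast_2d(uv).astype(float); M=np.array(c["cam_to_world"])
    a=(uv-[float(c["cx"]),float(c["cy"])])/[float(c["fx"]),float(c["fy"])]
    if fish:
        r=np.linalg.norm(a,axis=1)+1e-9; s=np.sin(r)/r
        d=np.c_[a[:,0]*s,-a[:,1]*s,-np.cos(r)]
    else: d=np.c_[a[:,0],-a[:,1],-np.ones(len(a))]
    d=d@M[:3,:3].T; o=M[:3,3]
    return (o+d*((z-o[2])/d[:,2])[:,None])[:,:2]
def pts(c,mask,z,roi,fish=False):
    x0,y0,x1,y1=roi; v,u=np.nonzero(mask[y0:y1,x0:x1]); return ray_plane(c,np.c_[u+x0,v+y0],z,fish)
E
python3 - <<'E'
from h import *
c=dict(np.load("top0.npz")); im=c["image"]; hsv=cv2.cvtColor(im,cv2.COLOR_BGR2HSV)
wood=(hsv[...,1]>90)&(hsv[...,0]<25)&(hsv[...,2]>100)
def rect(p):
    r=cv2.minAreaRect(p.astype(np.float32)); return np.round(cv2.boxPoints(r)).tolist(),np.round(r[1])
print("long",rect(pts(c,wood,20,(305,155,420,176))))
print("short",rect(pts(c,wood,20,(400,180,420,225))))
dark=(im.max(2)<75)
print("loose",rect(pts(c,dark,20,(335,180,400,230))))
print("jut",rect(pts(c,dark,20,(268,180,300,226))))
print("stack",rect(pts(c,dark,60,(205,180,264,230))))
E
python3 - <<'E'
import cv2
im=cv2.imread("pics/top0.png")[140:270,200:440]; cv2.imwrite("pics/crop.png",cv2.resize(im,None,fx=3.3,fy=3.3,interpolation=cv2.INTER_CUBIC))
E
```

```text
long ([[599.0, -336.0], [630.0, -339.0], [659.0, 43.0], [629.0, 45.0]], array([383.,  31.]))
short ([[423.0, -328.0], [580.0, -336.0], [581.0, -320.0], [424.0, -313.0]], array([ 16., 157.]))
loose ([[401.0, -87.0], [456.0, -255.0], [566.0, -220.0], [512.0, -51.0]], array([116., 177.]))
jut ([[431.0, 224.0], [432.0, 167.0], [549.0, 169.0], [548.0, 226.0]], array([117.,  57.]))
stack ([[409.0, 423.0], [426.0, 230.0], [546.0, 241.0], [529.0, 434.0]], array([120., 194.]))
```

View pics/crop.png

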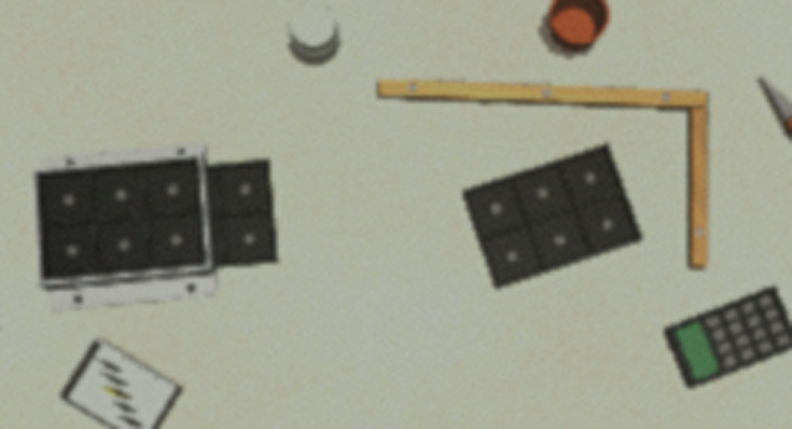

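```bash
cat >> h.py <<'E'
def R(th,flip=1):  # tool down, tool y along x-axis of frame rotated th
    y=flip*np.array([np.cos(th),np.sin(th),0]); z=np.array([0,0,-1.]); return np.c_[np.cross(y,z),y,z]
E
python3 - <<'E'
from workcell import *
from h import *
s=read_state(); print(np.round(s["tool_rot"],2).tolist(),s["finger_gap"])
for f in(1,-1):
  for p in((530,-150,300),(550,-230,10),(530,190,10),(560,30,10)):
    q=inverse_kinematics(p,R(-.05,f)); print(f,p,None if q is None else np.round(q,2))
E
```

```text
[[-0.95, 0.31, -0.0], [0.31, 0.95, -0.0], [-0.0, -0.0, -1.0]] 85.22754326259974
1 (530, -150, 300) [-0.42  0.44  0.83  1.74 -0.36  1.12  0.47]
1 (550, -230, 10) [ 0.12  0.81  0.25  1.82 -0.35  0.56  0.55]
1 (530, 190, 10) [-0.62  0.77  0.25  1.91 -0.36  0.5  -0.18]
1 (560, 30, 10) [-0.37  0.78  0.29  1.92 -0.43  0.51  0.18]
-1 (530, -150, 300) [-0.6   0.63  1.23  1.75 -0.63  1.23 -2.39]
-1 (550, -230, 10) [-0.3   1.11  1.    1.84 -1.2   0.95 -1.91]
-1 (530, 190, 10) [-0.2   0.77 -0.36  1.89  0.46  0.57  2.23]
-1 (560, 30, 10) [ 0.63  1.18 -1.28  1.86  1.25  1.2   1.97]
```

```bash
python3 - <<'E'
from workcell import *
from h import *
clamp()
for n,p in(("w1",(530,130,230)),("w2",(510,-170,230))):
    movep(p,R(0)); c=camera("wrist"); np.savez(n+".npz",**c); cv2.imwrite(f"pics/{n}.png",c["image"])
    print(c["fx"],c["cx"],c["cy"],np.round(c["cam_to_world"],2).tolist(),read_state()["time"])
a=cv2.imread("pics/w1.png");b=cv2.imread("pics/w2.png");cv2.imwrite("pics/w12.png",cv2.resize(np.vstack([a,b]),(480,600),interpolation=cv2.INTER_AREA))
E
```

```text
309.70691628693146 321.2049198300183 202.88852250923665 [[1.0, -0.0, -0.0, 529.38], [0.0, 0.95, 0.3, 208.22], [0.0, -0.3, 0.95, 373.07], [0.0, 0.0, 0.0, 1.0]] 2.975
309.70691628693146 321.2049198300183 202.88852250923665 [[1.0, -0.0, -0.0, 510.12], [0.0, 0.95, 0.3, -91.6], [0.0, -0.3, 0.95, 373.1], [0.0, 0.0, 0.0, 1.0]] 4.175
```

View pics/w12.png

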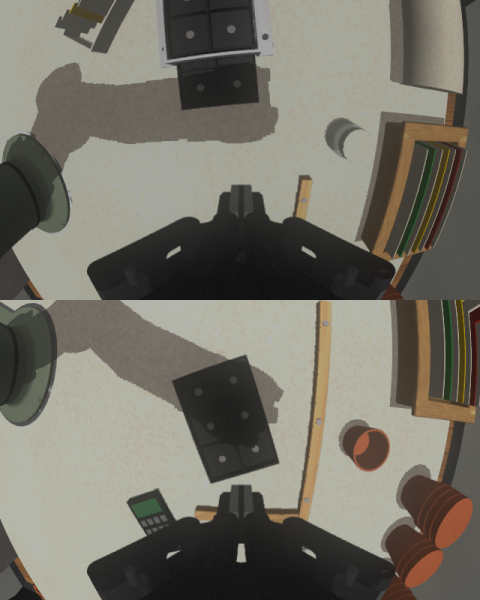

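```bash
python3 - <<'E'
from h import *
def load(n):
    c=dict(np.load(n+".npz")); im=c["image"]; h=cv2.cvtColor(im,cv2.COLOR_BGR2HSV)
    return c,im,(h[...,1]>90)&(h[...,0]<25)&(h[...,2]>90),im.max(2)<70
def rect(p):
    r=cv2.minAreaRect(p.astype(np.float32)); return np.round(r[0],1),np.round(r[1],1),np.round(cv2.boxPoints(r)).tolist()
c,im,w,d=load("w2")
e=[]
for v in range(10,265,5):
    u=np.nonzero(w[v,390:460])[0]
    if len(u)>5: e.append((390+u.min(),v))
P=ray_plane(c,np.array(e)-[.5,0],20,True); k=np.polyfit(P[:,1],P[:,0],1); print("long x=",k,np.abs(np.polyval(k,P[:,1])-P[:,0]).max(),len(e))
e=[]
for u in list(range(265,295,3))+list(range(345,395,3)):
    v=np.nonzero(w[262:300,u])[0]
    if len(v)>5: e.append((u,262+v.min()))
P=ray_plane(c,np.array(e)-[0,.5],20,True); k2=np.polyfit(P[:,0],P[:,1],1); print("short y=",k2,np.abs(np.polyval(k2,P[:,0])-P[:,1]).max(),len(e))
y=(k2[0]*k[1]+k2[1])/(1-k[0]*k2[0]); print("corner",np.polyval(k,y),y,"ang",np.arctan(k[0]),np.arctan(k2[0]))
m=np.zeros_like(d);m[70:243,225:378]=d[70:243,225:378]
n,l,s,_=cv2.connectedComponentsWithStats(m.astype(np.uint8)); i=1+s[1:,4].argmax(); print(s[i])
print("loose",rect(pts(c,l==i,20,(0,0,640,400),True)))
c,im,w,d=load("w1")
m=np.zeros_like(d);m[90:150,220:355]=d[90:150,220:355]
n,l,s,_=cv2.connectedComponentsWithStats(m.astype(np.uint8)); i=1+s[1:,4].argmax(); print(s[i])
print("jut",rect(pts(c,l==i,20,(0,0,640,400),True)))
E
python3 - <<'E'
import cv2
cv2.imwrite("pics/w1c.png",cv2.resize(cv2.imread("pics/w1.png")[0:180,180:420],None,fx=3,fy=3))
E
```

```text
long x= [4.48801340e-02 6.30772676e+02] 0.9068007805411753 51
short y= [-4.82690322e-02 -2.90904468e+02] 0.6649717819449279 15
corner 616.3815640547842 -320.656610028405 ang 0.0448500374118987 -0.04823159721376341
[  230    74   141   169 14823]
loose (array([ 488.6, -154.3]), array([119.4, 179.4]), [[404.0, -88.0], [460.0, -258.0], [573.0, -221.0], [517.0, -50.0]])
[ 236   90  109   57 5379]
jut (array([493.9, 203.3]), array([120. ,  66.3]), [[431.0, 232.0], [437.0, 166.0], [556.0, 175.0], [551.0, 241.0]])
```

View pics/w1c.png

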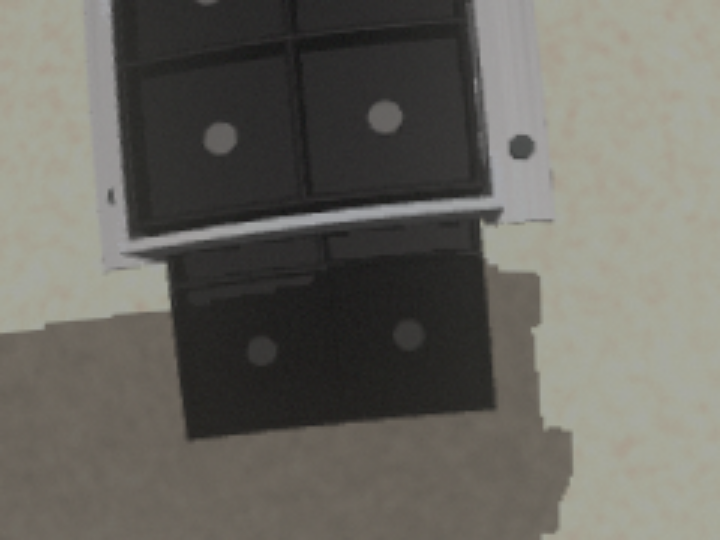

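Measured poses:
- **Fence:** corner (616.4, -320.7), yaw -0.0465.
- **Loose tray:** centre (488.6, -154.3), yaw +0.319.
- **Jutting tray:** front mid (496.5, 170.5), yaw about 0.082. In the crop the two open cells are at about (260,350) and (408,335).

Now I push the loose tray home.

```bash
cat >> h.py <<'E'
from workcell import *
class F:
    def __init__(s,o,th): s.o=np.array(o,float); s.th=th; s.r=np.array([[np.cos(th),-np.sin(th)],[np.sin(th),np.cos(th)]])
    def w(s,x,y,z): return np.r_[s.o+s.r@[x,y],z]
    def l(s,p): return np.round((np.array(p)[:2]-s.o)@s.r,1)
    def go(s,x,y,z,v=150,g=None):
        h=movel(s.w(x,y,z),R(s.th),max_speed=v,guard=g); st=read_state()
        print((x,y),"->",s.l(st["eef_pos"]),round(st["eef_pos"][2],1),"hit",h,np.round(st["ft_force"],1),"t",round(st["time"],1)); return s.l(st["eef_pos"])
FE=F((616.4,-320.7),-.0465)
E
python3 - <<'E'
from h import *
x,y=FE.l((461,-163.4))
movep(FE.w(x,y,60),R(FE.th)); FE.go(x,y,8,80,g=15)
x,y=FE.go(-60,y,8,60,g=12)
x-=1.5; FE.go(x,y,8,30)
x,y=FE.go(x,55,8,60,g=12)
y+=1.5; FE.go(x,y,8,30)
x,y=FE.go(x+20,y,8,40,g=12)
c=camera("wrist"); np.savez("w3.npz",**c); cv2.imwrite("pics/w3.png",c["image"])
E
```

```text
(np.float64(-162.5), np.float64(149.9)) -> [-162.3  149.8] 8.3 hit False [ 0.4  0.6 -0.1] t 5.7
(-60, np.float64(149.9)) -> [-91.3 151.3] 7.2 hit True [-3.1  4.9  4.6] t 6.9
(np.float64(-92.8), np.float64(151.3)) -> [-92.4 151.3] 8.0 hit False [ 0.   0.7 -0.2] t 7.1
(np.float64(-92.8), 55) -> [-94.3  82.7] 7.5 hit True [-0.9  3.9  1.3] t 8.2
(np.float64(-94.3), np.float64(84.2)) -> [-94.3  83.6] 8.1 hit False [0.2 0.2 0.3] t 8.4
(np.float64(-74.3), np.float64(84.2)) -> [-92.4  84.8] 7.3 hit True [-3.6  1.5  3.9] t 8.7
```

View pics/w3.png

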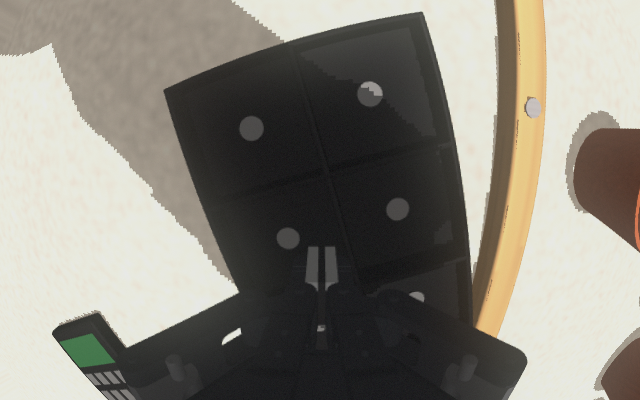

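The tray touches the long batten with its near corner at about (470,320) but is still yawed about 15°, so the guard tripped early. I'll push further, from higher up in the cell.

```bash
python3 - <<'E'
from h import *
x,y=FE.l(read_state()["eef_pos"])
FE.go(x-4,y,8,60); FE.go(x-4,y+22,8,60)
x,y=FE.go(-66,y+22,8,40,g=25)
FE.go(x-1,y,8,30)
x,y=FE.go(x-1,55,8,60,g=20)
c=camera("wrist"); np.savez("w4.npz",**c); cv2.imwrite("pics/w4.png",c["image"])
E
```

```text
(np.float64(-96.5), np.float64(84.7)) -> [-96.6  84.5] 8.1 hit False [ 0.1  0.1 -0.1] t 9.0
(np.float64(-96.5), np.float64(106.7)) -> [-96.3 107. ] 8.0 hit False [-0.6 -0.7 -0. ] t 9.5
(-66, np.float64(106.7)) -> [-74.7 106.8] 7.1 hit True [-4.3  0.2  3.2] t 10.1
(np.float64(-75.7), np.float64(106.8)) -> [-75.2 106.8] 8.1 hit False [ 0.7  0.1 -0.2] t 10.4
(np.float64(-75.7), 55) -> [-75.7  72.3] 7.7 hit True [1.9 6.6 3.3] t 11.0
```

View pics/w4.png

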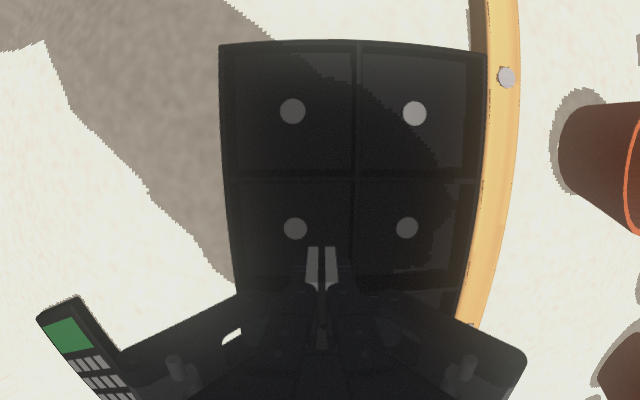

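Both battens look flush in w4: the tray's right side lies along the batten at (485,60) to (460,310), and the TCP readings match. Next I nudge the tray once more, retract, and draw the bottom tray.

```bash
python3 - <<'E'
from h import *
x,y=FE.l(read_state()["eef_pos"])
FE.go(x,y+3,8,40); x,y=FE.go(-60,y+3,8,30,g=20)
FE.go(x-5,y+5,8,40); FE.go(x-5,y+5,60)
c=camera("wrist"); np.savez("w5.npz",**c); cv2.imwrite("pics/w5.png",c["image"])
B=F((496.5,170.5),.082)
movep(B.w(-22,28,70),R(B.th)); B.go(-22,28,8,80,g=15)
B.go(-22,10,8,40)
B.go(-22,14-128,8,70)
wait(.4)
c=camera("wrist"); np.savez("w6.npz",**c); cv2.imwrite("pics/w6.png",c["image"])
cv2.imwrite("pics/w56.png",cv2.resize(np.vstack([cv2.imread("pics/w5.png"),c["image"]]),(480,600),interpolation=cv2.INTER_AREA))
print(read_state()["time"])
E
```

```text
(np.float64(-75.7), np.float64(75.3)) -> [-75.8  74.9] 8.0 hit False [ 0.1 -0.7 -0.3] t 11.3
(-60, np.float64(75.3)) -> [-74.7  75.1] 7.2 hit True [-2.6 -0.2  2.7] t 11.6
(np.float64(-79.7), np.float64(80.1)) -> [-79.7  80.4] 8.1 hit False [0.1 0.1 0.4] t 11.9
(np.float64(-79.7), np.float64(80.1)) -> [-79.5  80.3] 60.2 hit False [ 0.3 -0.1 -0.9] t 12.4
(-22, 28) -> [-21.8  28. ] 8.3 hit False [0.1 0.9 0.3] t 15.0
(-22, 10) -> [-22.    9.7] 8.0 hit False [-0.6 -0.1 -0.6] t 15.6
(-22, -114) -> [ -22.  -113.7] 8.0 hit False [ 0.8  0.1 -0.1] t 17.6
18.0
```

View pics/w56.png

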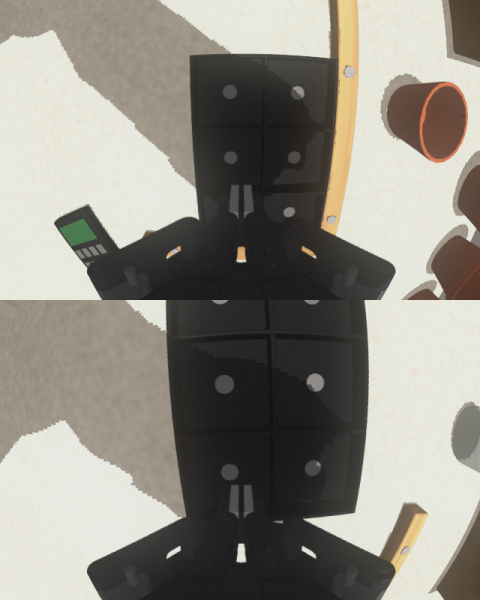

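The first tray is flush, with its right side on the batten in the upper picture. The lower picture shows the bottom tray drawn out and straight with the tip at (240,500). I'll pull on toward the first tray, then lift and look.

```bash
python3 - <<'E'
from h import *
x,y=FE.l(read_state()["eef_pos"])
x,y=FE.go(x+4,212,8,80,g=25)
FE.go(x,y+6,8,60); FE.go(x,y+6,60); FE.go(x,y-60,150)
c=camera("wrist"); np.savez("w7.npz",**c); cv2.imwrite("pics/w7.png",c["image"])
t=camera("top"); cv2.imwrite("pics/t7.png",t["image"])
a=cv2.resize(t["image"][150:240,190:430],(640,240),interpolation=cv2.INTER_CUBIC)
cv2.imwrite("pics/wt7.png",cv2.resize(np.vstack([a,c["image"]]),(600,600)))
E
```

```text
(np.float64(-145.8), 212) -> [-145.7  212.3] 8.0 hit False [0.5 0.1 1.1] t 20.1
(np.float64(-145.7), np.float64(218.3)) -> [-145.7  219. ] 8.0 hit False [-0.4 -0.1 -1.4] t 20.4
(np.float64(-145.7), np.float64(218.3)) -> [-145.5  218.5] 60.1 hit False [-0.8 -0.7 -0.8] t 20.9
(np.float64(-145.7), np.float64(152.3)) -> [-146.   152.9] 149.2 hit False [-0.3  1.  -0.5] t 21.8
```

View pics/wt7.png

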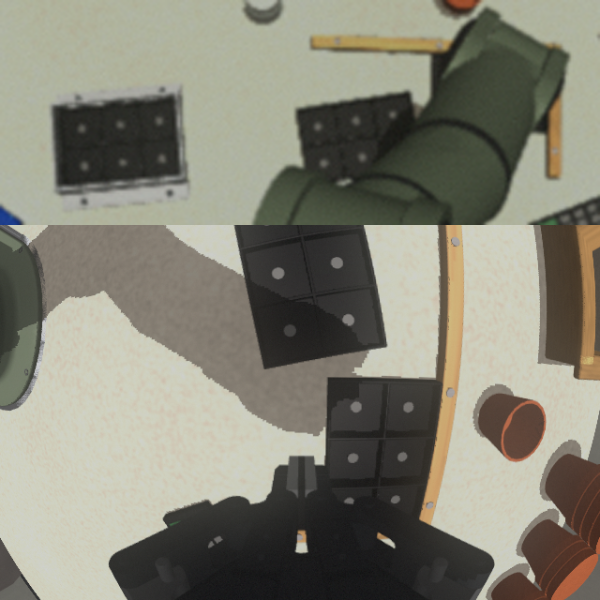

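The feeder shows no jutting tray any more, so the stack has dropped. The drawn tray lies yawed, with its front corners at about (264,368) and (386,345). I measure it and push it in.

```bash
python3 - <<'E'
from h import *
c=dict(np.load("w7.npz"))
d=c["image"].max(2)<70
m=np.zeros_like(d); m[:160,240:420]=d[:160,240:420]
n,l,s,_=cv2.connectedComponentsWithStats(m.astype(np.uint8)); i=1+s[1:,4].argmax(); print(s[i])
P=pts(c,l==i,20,(0,0,640,400),True); Q=(P-FE.o)@FE.r
r=cv2.minAreaRect(Q.astype(np.float32)); print(np.round(cv2.boxPoints(r),1).tolist())
print("view corners",np.round([FE.l(p) for p in ray_plane(c,[(281.6,152.5),(411.7,128)],20,True)],1))
E
```

```text
[  251     0   159   154 18853]
[[-209.60000610351562, 331.8999938964844], [-181.8000030517578, 189.8000030517578], [-64.9000015258789, 212.60000610351562], [-92.69999694824219, 354.79998779296875]]
view corners [[-181.5  190.7]
 [ -65.1  214.3]]
```

```bash
python3 - <<'E'
from h import *
FE.go(-171,287,60); FE.go(-171,287,8,80,g=15)
x,y=FE.go(-62,288,8,50,g=25)
if x<-78:
    FE.go(x-3,y,8,60); FE.go(x-3,y+8,8,60); x,y=FE.go(-62,y+8,8,40,g=30)
FE.go(x-1,y,8,30)
x,y=FE.go(x-1,238,8,50,g=20)
FE.go(x,y+3,8,40); x,y=FE.go(-60,y+3,8,30,g=20)
c=camera("wrist"); np.savez("w8.npz",**c); cv2.imwrite("pics/w8.png",c["image"])
E
```

```text
(-171, 287) -> [-170.7  286.3] 60.4 hit False [ 0.3 -0.4 -0.1] t 23.1
(-171, 287) -> [-170.9  286.9] 8.2 hit False [-0.6 -0.1 -0. ] t 23.9
(-62, 288) -> [-75. 288.] 7.1 hit True [-3.   0.5  2.6] t 25.7
(np.float64(-76.0), np.float64(288.0)) -> [-75.8 288. ] 8.1 hit False [-0.1  0.8 -0.3] t 25.9
(np.float64(-76.0), 238) -> [-76.1 252.3] 7.8 hit True [1.3 6.  2.9] t 26.6
(np.float64(-76.1), np.float64(255.3)) -> [-76.1 255. ] 8.0 hit False [-0.1  0.2 -0.4] t 26.9
(-60, np.float64(255.3)) -> [-75.  255.1] 7.3 hit True [-2.4  0.2  1.6] t 27.2
```

View pics/w8.png

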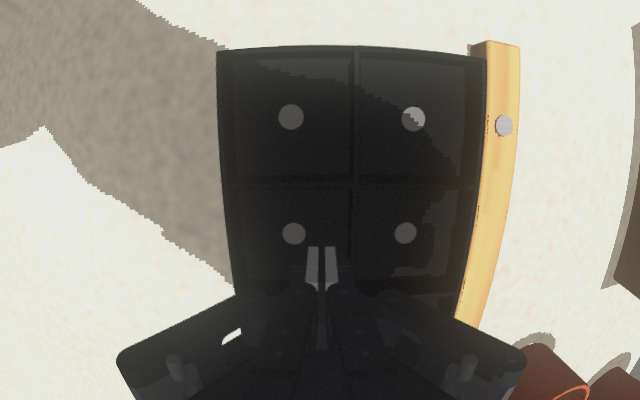

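The tray is flush, and the tip's y offset from the first tray's contact is exactly 180 mm. I retract clear and take a last look.

```bash
python3 - <<'E'
from h import *
FE.go(-80,259,8,40); FE.go(-80,259,120)
movep((480,60,260),R(0)); 
c=camera("wrist"); np.savez("w9.npz",**c)
goto_joints([-1.322,0.521,-0.036,1.599,0.021,1.021,-0.113])
t=camera("top"); a=cv2.resize(t["image"][140:240,190:430],(640,267),interpolation=cv2.INTER_CUBIC)
cv2.imwrite("pics/fin.png",cv2.resize(np.vstack([a,c["image"]]),(576,600))); print(read_state()["time"])
E
```

```text
(-80, 259) -> [-80.  259.3] 8.1 hit False [ 0.3 -0.8  0.1] t 27.5
(-80, 259) -> [-80.4 259.1] 119.3 hit False [-0.4  0.4 -0.5] t 28.4
31.5083
```

View pics/fin.png

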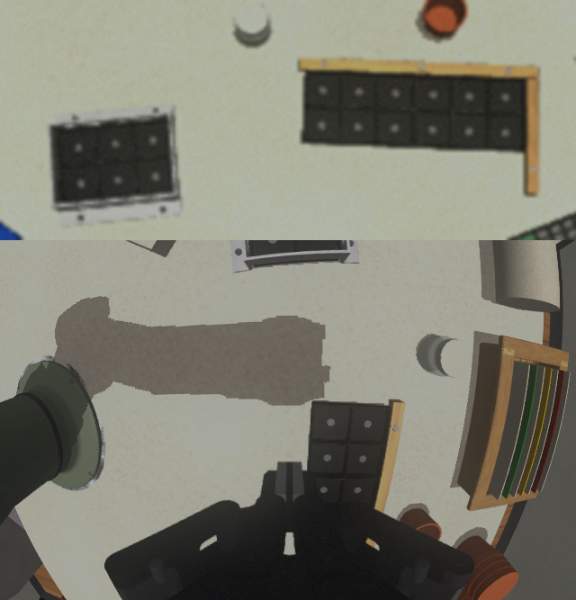

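Both trays are packed end to end along the long batten and into the corner (303–525, 75–150). The feeder holds the two dropped trays, and the bystanders in view have not moved.

```bash
python3 -c "
from workcell import *
wait(0.3); print(finish_job())"
```

```text
the job is handed in; nothing more can be done
None
```

I handed the job in at about 32 s; no verdict was returned, but the last pictures show both trays packed flush in the fence and the other two dropped inside the feeder.

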